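# Square a tube rack to the dispenser rail and give a full stroke

### The arm

A 6-joint arm with a two-finger parallel gripper is mounted at the origin on a cart in front of the work surface, level with it; the furniture and walls round the work are solid. World frame = base frame: x ahead of the robot, y to its left, z up, the work surface at z = 0. Lengths are in m, angles in degrees, forces in N, time in s.
With the tool pointing down it reaches from about 0.4 to 0.825 m from the base axis. Payload 7 kg.
Tool frame: the origin (TCP) lies midway between the tips of the shut fingers; the grasp point (between the pads) lies 19 mm behind it; z points along the fingers, y is the direction in which the jaws open and shut (so a half turn about z gives the same grasp; the last joint's range is limited). The gripper opens to 88 mm and grips with 3 to 60 N. Pads are 19 mm wide; open, the fingers measure 130 mm over their backs; the gripper's body (78 mm by 193 mm) begins 47 mm behind the grasp point.
Start: joints at [86.007, 20.546, 0.682, 0, -70.136, -16.507], TCP at [0.236, 0.632, 0.227] pointing down, gripper open.
Joint ranges: [-176.03, 176.03], [-82.01, 121.73], [-58.28, 71.71], [-173.87, 95.51], [-174.79, -0.11], [-173.66, 173.66]. Speed limits (degrees/s): [136.94, 136.94, 172.46, 180, 180, 180].

### API

Orientations are given as [roll, pitch, yaw] about the fixed x, y, z axes, in that order (R = Rz(yaw) Ry(pitch) Rx(roll)).
In Python, from plant import ctrl, snapshot gives the robot as it stands.
- The arm moves only by the shell command python3 -m pendant 'ROWS'. ROWS is JSON, a list of rows, each a list of 7 numbers: the shift along the tool's x, y, z in m, then the turn, a rotation vector about the tool's x, y, z in rad, then the opening, from -1 (shut) to 1 (fully open), so that 0 is half open. In form: [[x, y, z, ax, ay, az, jaw], ...]. A call has 1 to 12 rows; each row is the pose to reach, as a shift and turn from the pose commanded when the call began, along the tool's axes at that moment; what a row does not reach only later rows make up. A row lasts 1/8 s, in which the tool goes at most 62.5 mm and 10.7 degrees, less where a joint would pass 70% of its speed; a pose out of reach is approached as far as the arm can. A call with a gripper value outside its range is refused whole. The fingers move at their own pace and stop on an object; the grip force is fixed at half the most. Time passes only in rows, so rows that repeat a pose let the fingers close. It gives the time, the measured TCP pose, the force and the opening at its end, in the units of the state.
- ctrl.get_obs(): the state, without advancing time (a new reading comes with each control period).
- snapshot(name): name is "scene" or "top"; returns a dict with "image" (384x512x3 uint8, blue, green, red), "mtx" (3x3 intrinsics, pixels), "k1" (the pictures are not rectified: a ray, as slopes to the right and down, at radius r is drawn at 1 + k1 r^2 times it, then the intrinsics apply), "eye" and "attitude" of the camera in the world. Camera axes: x right, y up, looking along -z (the intrinsics and any distortion apply to the point x, -y, -z); pixel columns grow to the right and rows downward; lengths in m; the calibration is good to about 2 mm. A picture is of the moment at which its call begins. There is no depth.
- ctrl.close_job(): hands the job in, once; it reports no verdict.
The state is a dict: "clock": time; "joint_pos": joint angles; "qvel": joint speeds; "tau": joint torques, N m; "tool_pos": TCP position; "orientation": TCP orientation; "force": force on the tool from outside, world axes, zero at the start; "moment": the same for the moment, N m; "opening": finger opening in m.
Only numpy, scipy, OpenCV 4.12 (cv2) and the standard library are available. Lean on these libraries where they do the work, as an engineer would, in place of code of your own. Each camera call takes 0.05 s, during which the arm holds its last target.

### The job

Push the test-tube rack until its long side lies flat along the aluminium rail of the dispensing station and its end is up against the end stop, so that the end tube stands under the nozzle. Only then press the dispenser's blue plunger straight down, through its soft first stop to its firm second stop, and let it come all the way back up. Keep the tubes standing in the rack and leave the timer, the beaker and the sample bottle where they are.

Things in the scene. Friction and masses are not known exactly. Their poses are not given: they have to be found in the camera images.
- station: Fixed dispensing station: grey base plate with an aluminium rail along its near edge. Origin on the bench at the foot of the rail's front face; x points away from the robot, at right angles to that face (the plane x = 0), y along the rail to the left, z up. The rail runs from y = -137 to +207 mm and is 14 mm thick, 44 mm high. With the rack home, its centre is at x = -33, y = 0 mm.
- end_stop (a point): Centre of the black left face of the end stop (plane y = -110 mm of the station): an arm 12 mm wide that reaches from the rail's right end towards the robot to x = -48 mm, its top 38 mm above the bench. Axes as the station's.
- pump (a point): Middle of the pump's blue valve block, 166 mm above the bench, on top of an amber bottle (82 mm diameter, on a 94 mm seat) behind the rail, axis at x = 60, y = -94.5 mm of the station. From here the white discharge tube, 6 mm thick, runs straight towards the robot over the rail, 163 to 169 mm above the bench, and turns down at x = -16.5 mm. Nothing else stands over the rack.
- nozzle (a point): The lower end of the discharge tube, 124 mm above the bench (13 to 15 mm above the tube mouths), at x = -16.5, y = -94.5 mm of the station. Axes as the station's.
- plunger_top (a point): Middle of the top of the blue round plunger knob (40 mm diameter, 14 mm thick, flat in the middle) on the pump, 259 mm above the bench when up. Pressed straight down it gives 10 mm softly (1 to 4 N) to the first stop; then it needs 6 N, rising to 14 N over another 4 mm, to the firm second stop. Springs lift it when let go.
- dosing_stroke (a joint): Travel of the plunger in its soft first stage, m: 0 up, 0.010 at the first stop.
- clearing_stroke (a joint): Travel of the plunger in its stiffer second stage, m: 0 until the first stop is passed, 0.004 at the second, firm stop.
- rack_mid (a point): Centre of the loose white test-tube rack (66 x 220 x 70 mm high; 0.25 to 0.45 kg with its tubes), 35 mm above the bench. x: its depth, towards the rail; y: its long side; z up. It starts askew, some cm off the rail and left of its place, and slides when pushed. Its solid long faces reach from 32 to 61 mm above the bench, its end faces from 0 to 70 mm.
- tube_a_mouth (a point): Centre of the mouth of the end glass test tube (15 mm diameter, 100 mm long, loose in its hole): it stands at the rack's right end, in the row of holes nearest the rail, at x = +16.5, y = -94 mm from the rack's centre, its mouth about 109 mm above the bench. This is the tube that belongs under the nozzle.
- tube_b_mouth (a point): Mouth of a second, like tube in the same row, at y = -37.5 mm from the rack's centre.
- tube_c_mouth (a point): Mouth of a third, like tube in the same row, at y = +19 mm.
- tube_d_mouth (a point): Mouth of a fourth, like tube in the same row, at y = +75 mm.
- clock_mid (a point): Bystander: centre of a round white lab timer with a red top (62 mm diameter, 38 mm high), to the right of the end stop.
- beaker_mid (a point): Bystander: centre of a small glass beaker (46 mm diameter, 56 mm high), behind the station.
- sample_mid (a point): Bystander: centre of a white sample bottle with a black cap (37 mm diameter, 81 mm high), to the left of the rail.
Not all that is in view belongs to the job. What is shaped like the part that bears rack_mid but brown is not meant.

How it is judged (in metres and radians):
On the way, in this order (a step that is already met when the one before it is completed fails the run):
1. the rack lies flat along the rail and against the end stop, the end tube under the nozzle (x of rack_mid in the frame of station above -0.0355 m and angle between the y axis of rack_mid and the y axis of station, either way round below 0.015 rad and y of rack_mid in the frame of station below 0.003 m and horizontal distance between tube_a_mouth and nozzle below 0.005 m and angle between rack_mid's own z axis and vertical below 0.03 rad), for 0.2 s.
2. the plunger is pressed to its second stop with the tube under the nozzle (all of step 1 and value of joint clearing_stroke above 0.0032 m and value of joint dosing_stroke above 0.009 m), for 0.1 s.
At the end, for the whole second after the job is handed in: The rack stands level, flat along the rail (centre within 2.5 mm, within 0.015 rad of parallel) and within 3 mm of the end stop; the end tube's mouth is within 5 mm of the nozzle's axis; all four tubes are upright (0.15 rad); the plunger is fully up again (within 1 mm) (all of step 1 and angle between each of tube_a_mouth, tube_b_mouth, tube_c_mouth, tube_d_mouth's own z axis and vertical below 0.15 rad and value of joint clearing_stroke below 0.0005 m and value of joint dosing_stroke below 0.001 m); the robot touches nothing.
It fails at once if the plunger is pressed while the end tube is not under the nozzle (more than 7 mm off) (value of joint dosing_stroke above 0.005 m and horizontal distance between tube_a_mouth and nozzle above 0.007 m).
It fails at once if a tube tips over or leaves the rack (angle between any of tube_a_mouth, tube_b_mouth, tube_c_mouth, tube_d_mouth's own z axis and vertical above 0.5 rad).
It fails at once if the timer, the beaker or the sample bottle is pushed away (20 mm) or tipped (distance of any of clock_mid, beaker_mid, sample_mid from where it was at the start of the episode above 0.02 m or angle between any of clock_mid, beaker_mid, sample_mid's own z axis and vertical above 0.3 rad).
It also fails if it takes over 64 s, if anything falls off the work surface, if the arm or the gripper's body presses on something with over 40 N, if the wrist force passes 120 N, or if a joint passes its speed limit or range.

## Working session

There is one attempt and no reset: what is moved stays moved. The work goes in short steps, Python scripts to look and compute and a shell command to move; the robot and the scene stay as the last step left them, time stands still between calls to the robot, and variables do not carry over. Pictures are saved under pics/ and viewed, and the job is handed in when it is done.

```bash
ls; mkdir -p pics
python3 - <<'E'
from plant import ctrl, snapshot
import cv2
print(ctrl.get_obs())
for n in ("scene","top"):
    s=snapshot(n); cv2.imwrite(f"pics/{n}0.png",s["image"]); print(n,s["mtx"],s["k1"],s["eye"],s["attitude"])
E
```

```text
pics
{'clock': 0.0, 'joint_pos': array([ 8.60049002e+01,  2.05905813e+01,  6.34675267e-01, -1.99562116e-02,
       -7.01370210e+01, -1.65084741e+01]), 'qvel': array([ 0.05268848,  0.13881735, -0.0345094 , -0.0408567 ,  0.05886392,
        0.02943708]), 'tau': array([-1.50132011e-03, -5.82716990e+01,  2.93045533e+01,  6.99728429e+00,
        6.91508059e-03, -1.49643656e-04]), 'tool_pos': array([0.23626691, 0.63177705, 0.2256397 ]), 'orientation': array([ 1.79905572e+02, -8.42148617e-03, -2.05103628e+01]), 'force': array([-0.21755059, -0.39112555,  0.45174155]), 'moment': array([-0.0011684 , -0.04628292,  0.03252365]), 'opening': 0.08740737939802827}
scene [[419.69836269   0.         254.06750349]
 [  0.         419.69836269 183.21546474]
 [  0.           0.           1.        ]] -0.07444745750140079 [-0.17434881 -0.43544528  0.83284703] [ 55.02242112  -0.06128978 -57.07011176]
top [[412.81087412   0.         251.06197069]
 [  0.         412.81087412 192.47500515]
 [  0.           0.           1.        ]] 0.0356783617540547 [0.42152207 0.04766487 1.54324671] [  8.41821583   0.15313577 -90.56996612]
```

View pics/scene0.png

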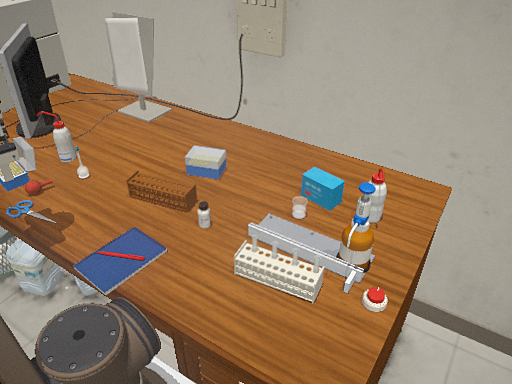

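View pics/top0.png

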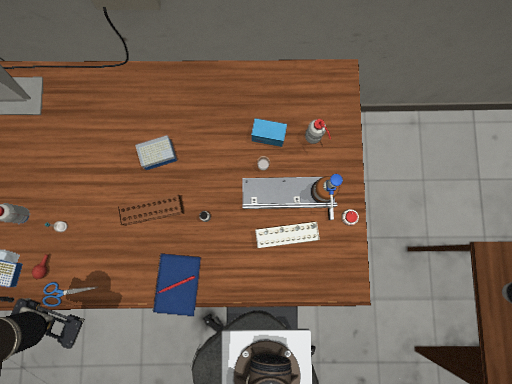

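Candidates for the rack: the white rack at scene (280,270) / top (287,235), and the brown rack at scene (161,191) / top (151,209), which is the decoy. The white one by the rail with four tubes is the one I want. Next I'll check it in close crops.

```bash
cat > h.py <<'E'
import numpy as np, cv2
from scipy.spatial.transform import Rotation as R
def cam(s):
    return np.array(s["mtx"]),float(s["k1"]),np.array(s["eye"]),R.from_euler("xyz",s["attitude"],degrees=True).as_matrix()
def proj(s,P):
    K,k,e,A=cam(s); P=np.atleast_2d(P).astype(float); c=(P-e)@A
    F=np.diag([1.,-1,-1])
    # cv2 model: one radial coefficient
    p,_=cv2.projectPoints((c@F).reshape(-1,1,3),np.zeros(3),np.zeros(3),K,np.array([k,0,0,0.]))
    return p.reshape(-1,2)
def ray(s,uv):
    K,k,e,A=cam(s)
    n=cv2.undistortPoints(np.array(uv,float).reshape(-1,1,2),K,np.array([k,0,0,0.])).reshape(-1,2)
    d=np.c_[n[:,0],-n[:,1],-np.ones(len(n))]@A.T
    return e,d
def onz(s,uv,z):
    e,d=ray(s,uv); z=np.broadcast_to(z,len(d)); return e+d*((z-e[2])/d[:,2])[:,None]
def crop(s,x0,y0,w,h,f,name):
    cv2.imwrite(name,cv2.resize(s["image"][y0:y0+h,x0:x0+w],None,fx=f,fy=f,interpolation=cv2.INTER_CUBIC))
E
python3 - <<'E'
from plant import ctrl, snapshot
from h import *
import pickle
S={n:snapshot(n) for n in("scene","top")}
pickle.dump(S,open("s0.pkl","wb"))
crop(S["scene"],225,170,180,140,4.4,"pics/c1.png")
crop(S["top"],230,160,140,100,5.6,"pics/c2.png")
E
```

```text
(no output)
```

View pics/c1.png

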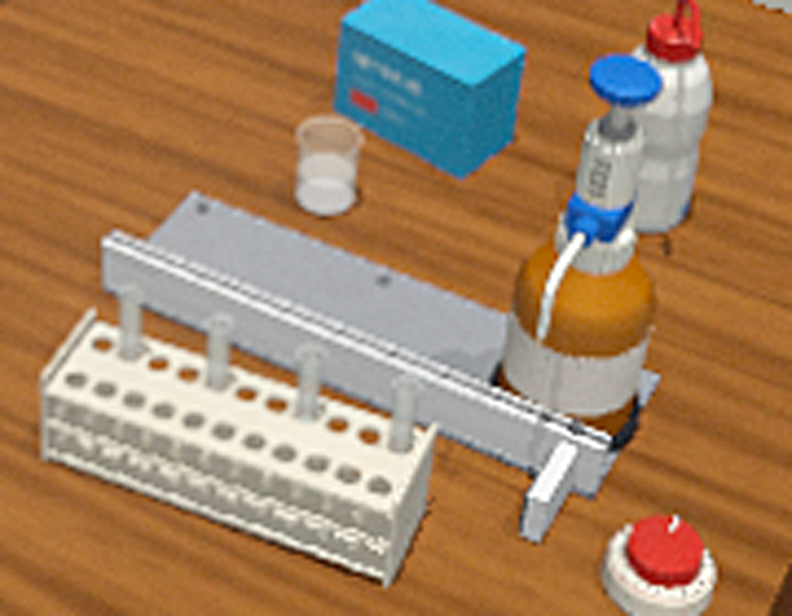

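View pics/c2.png

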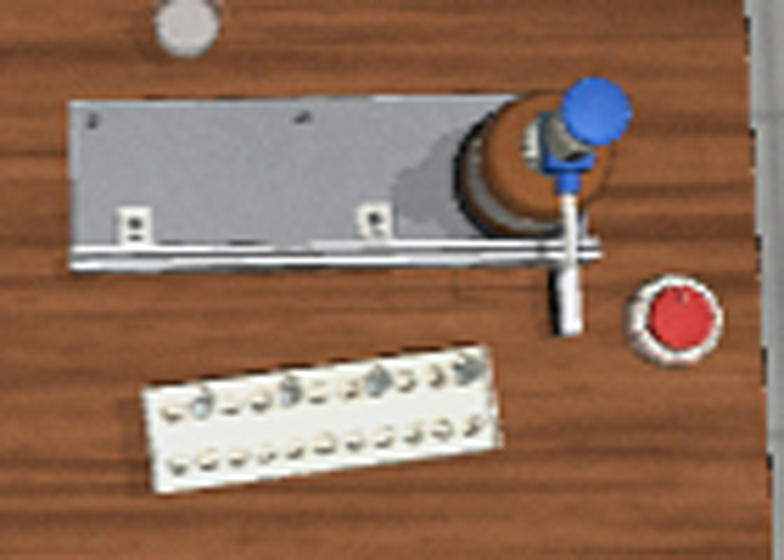

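The crops confirm it: the white rack, askew, has its four tubes at crop1 (130,320), (218,350), (309,380) and (403,410). The rail, end stop (550,490), pump knob (625,78) and timer (660,560) are all clear. Now I'll measure them.

Run:
```python
from h import *
import pickle
S=pickle.load(open("s0.pkl","rb"))
t=lambda L:[((x+.5)/5.6-.5+230,(y+.5)/5.6-.5+160) for x,y in L]
c=lambda L:[((x+.5)/4.4-.5+225,(y+.5)/4.4-.5+170) for x,y in L]
np.set_printoptions(precision=4,suppress=True)
print("rack top TL TR BR BL\n",onz(S["top"],t([(143,390),(488,345),(502,443),(156,493)]),.07))
print("rack scene nearleft? backleft, right-far, rightnear\n",onz(S["scene"],c([(92,312),(435,428),(396,500),(42,381)]),.07))
print("rail front top L,R top",onz(S["top"],t([(70,262),(600,258)]),.044))
print("rail front bottom top",onz(S["top"],t([(70,271)]),0))
print("rail scene front top L,R",onz(S["scene"],c([(104,247),(598,452)]),.044))
print("stop scene arm topleft edge rail/tip",onz(S["scene"],c([(558,443),(527,492)]),.038))
print("tip bottom left scene",onz(S["scene"],c([(523,532)]),.0))
# knob, timer by masks
for n in S:
    hsv=cv2.cvtColor(S[n]["image"],cv2.COLOR_BGR2HSV)
    for nm,lo,hi,z in(("blue",(105,150,60),(125,255,255),.259),("red",(172,120,60),(180,255,255),.038)):
        m=cv2.inRange(hsv,lo,hi); k,l,st,ce=cv2.connectedComponentsWithStats(m)
        for i in range(1,k):
            if st[i,4]>25 and ce[i,0]>225: print(n,nm,ce[i],st[i],onz(S[n],[ce[i]],z))
```

```text
rack top TL TR BR BL
 [[ 0.5072  0.0363  0.07  ]
 [ 0.5336 -0.1837  0.07  ]
 [ 0.4716 -0.1904  0.07  ]
 [ 0.4423  0.0288  0.07  ]]
rack scene nearleft? backleft, right-far, rightnear
 [[ 0.5061  0.0313  0.07  ]
 [ 0.5314 -0.1842  0.07  ]
 [ 0.4717 -0.1894  0.07  ]
 [ 0.4418  0.023   0.07  ]]
rail front top L,R top [[ 0.5924  0.0828  0.044 ]
 [ 0.5916 -0.2624  0.044 ]]
rail front bottom top [[0.5914 0.0838 0.    ]]
rail scene front top L,R [[ 0.5849  0.0752  0.044 ]
 [ 0.5889 -0.2633  0.044 ]]
stop scene arm topleft edge rail/tip [[ 0.5889 -0.2395  0.038 ]
 [ 0.5441 -0.2392  0.038 ]]
tip bottom left scene [[ 0.5487 -0.24    0.    ]]
scene blue [366.5149 188.3564] [359 183  16  11 101] [[ 0.6411 -0.2239  0.259 ]]
scene blue [359.4828 219.8391] [354 214  15  12  87] [[ 0.5226 -0.2525  0.259 ]]
top blue [335.9813 179.5514] [331 174  11  12 107] [[ 0.65   -0.2189  0.259 ]]
top blue [330.4828 189.9655] [327 187   9   7  29] [[ 0.617  -0.2004  0.259 ]]
```

```bash
cat > go.py <<'E'
# print the tool-axis shift/turn from current pose to a world target: x y z yaw
import sys
from h import *
from plant import ctrl
o=ctrl.get_obs(); A=R.from_euler("xyz",o["orientation"],degrees=True)
x,y,z,w=map(float,sys.argv[1:5])
T=R.from_euler("xyz",[180,0,w],degrees=True)
print(o["clock"],"now",o["tool_pos"].round(4),o["orientation"].round(2),"shift",A.inv().apply(np.array([x,y,z])-o["tool_pos"]).round(4),"turn",(A.inv()*T).as_rotvec().round(4),"F",o["force"].round(2))
E
python3 go.py .412 -.078 .2 0
```

```text
0.2 now [0.2363 0.632  0.226 ] [ 1.7994e+02 -1.0000e-02 -2.0500e+01] shift [0.4132 0.6034 0.0267] turn [ 1.000e-03  1.000e-04 -3.579e-01] F [0.54 0.48 0.23]
```

```bash
R='[0.4132,0.6034,0.0267,0,0,-0.358,1]'; python3 -m pendant '[[0.4132,0.6034,0.0267,0,0,-0.358,1],[0.4132,0.6034,0.0267,0,0,-0.358,1],[0.4132,0.6034,0.0267,0,0,-0.358,1],[0.4132,0.6034,0.0267,0,0,-0.358,1],[0.4132,0.6034,0.0267,0,0,-0.358,1],[0.4132,0.6034,0.0267,0,0,-0.358,1],[0.4132,0.6034,0.0267,0,0,-0.358,1],[0.4132,0.6034,0.0267,0,0,-0.358,1],[0.4132,0.6034,0.0267,0,0,-0.358,1],[0.4132,0.6034,0.0267,0,0,-0.358,1],[0.4132,0.6034,0.0267,0,0,-0.358,1],[0.4132,0.6034,0.0267,0,0,-0.358,1]]'; python3 go.py .412 -.078 .2 0
```

```text
clock: 1.7
tool_pos: [0.4121, -0.0801, 0.2]
orientation: [-180.0, -0.0, -0.1]
force: [-0.2, 1.3, 0.1]
opening: 0.088
1.7 now [ 0.4121 -0.0801  0.2   ] [-1.7999e+02 -4.0000e-02 -7.0000e-02] shift [-0.0001 -0.0021  0.    ] turn [-0.0001 -0.0007 -0.0011] F [-0.24  1.27  0.05]
```

```bash
python3 -m pendant '[[0,0,0.05,0,0,0,1],[0,0,0.1,0,0,0,1],[0,0,0.13,0,0,0,1],[0,0,0.145,0,0,0,1],[0,0,0.153,0,0,0,1],[0,0,0.153,0,0,0,1],[0,0,0.153,0,0,0,1]]'
python3 - <<'E'
from plant import snapshot
from h import *
s=snapshot("top");crop(s,230,160,140,100,5.6,"pics/c3.png")
s=snapshot("scene");crop(s,225,170,180,140,4.4,"pics/c4.png")
E
```

```text
clock: 2.58
tool_pos: [0.4127, -0.0775, 0.0475]
orientation: [-180.0, -0.1, 0.0]
force: [0.6, -0.7, -0.4]
opening: 0.0874
```

View pics/c4.png

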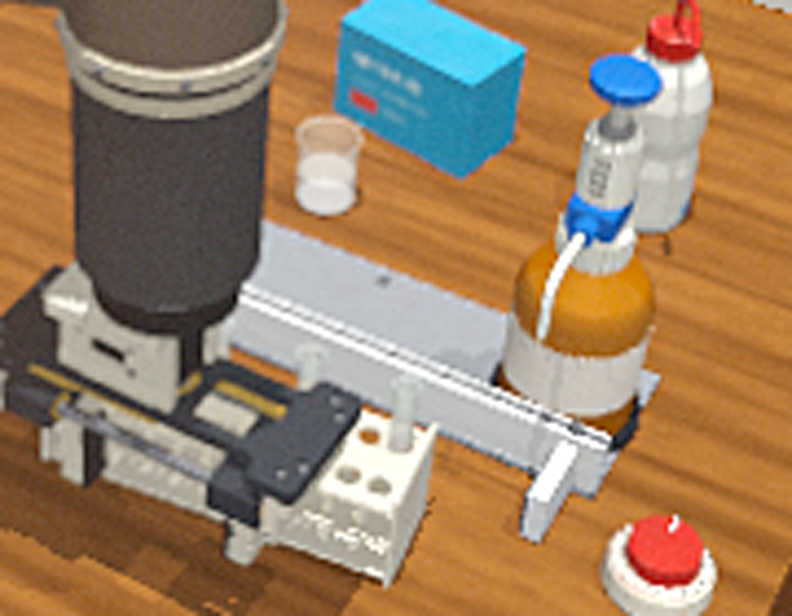

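View pics/c3.png

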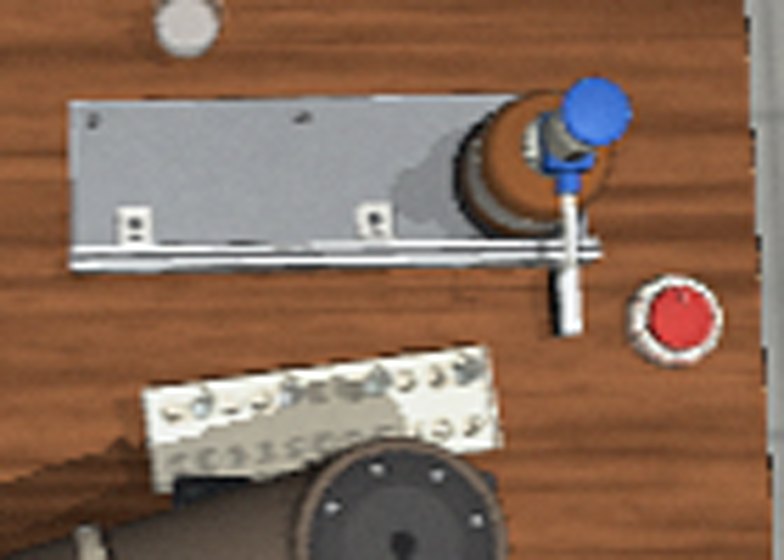

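```bash
python3 -m pendant '[[0.01,0,0,0,0,0,1],[0.02,0,0,0,0,0,1],[0.026,0,0,0,0,0,1],[0.032,0,0,0,0,0,1],[0.038,0,0,0,0,0,1],[0.044,0,0,0,0,0,1],[0.05,0,0,0,0,0,1],[0.056,0,0,0,0,0,1],[0.062,0,0,0,0,0,1],[0.068,0,0,0,0,0,1],[0.074,0,0,0,0,0,1],[0.078,0,0,0,0,0,1]]'; python3 -m pendant '[[0.003,0,0,0,0,0,1],[0.003,0,0,0,0,0,1]]'
python3 - <<'E'
from plant import snapshot
from h import *
s=snapshot("top");crop(s,230,160,140,100,5.6,"pics/c5.png")
s=snapshot("scene");crop(s,225,170,180,140,4.4,"pics/c6.png")
E
```

```text
clock: 4.18
tool_pos: [0.4904, -0.0777, 0.0468]
orientation: [180.0, 0.0, 0.0]
force: [-3.4, 0.3, 1.4]
opening: 0.0878
clock: 4.42
tool_pos: [0.4935, -0.0777, 0.0468]
orientation: [-180.0, -0.0, 0.0]
force: [-0.9, -0.1, 0.6]
opening: 0.0875
```

View pics/c5.png

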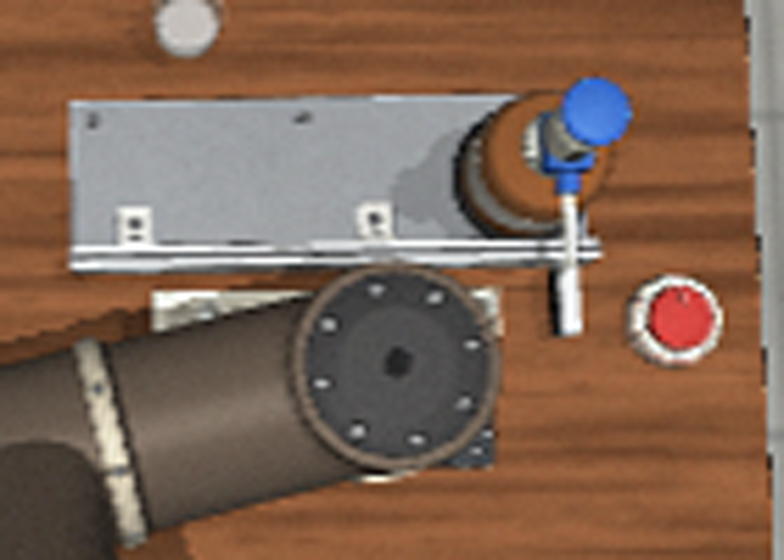

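View pics/c6.png

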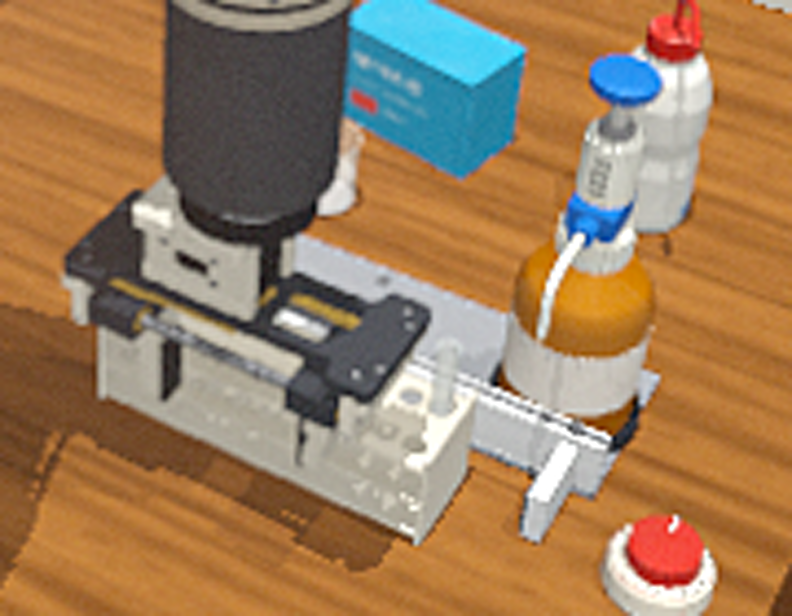

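```bash
python3 - <<'E'
from h import *
import pickle
S=pickle.load(open("s0.pkl","rb"))
t=lambda L:[((x+.5)/5.6-.5+230,(y+.5)/5.6-.5+160) for x,y in L]
c=lambda L:[((x+.5)/4.4-.5+225,(y+.5)/4.4-.5+170) for x,y in L]
print(onz(S["top"],t([(153,292),(500,290)]),.07).round(4))
print(onz(S["scene"],c([(474,402),(430,470)]),.07).round(4))
E
python3 -m pendant '[[-0.02,0,0,0,0,0,1],[-0.025,0,-0.05,0,0,0,0],[-0.025,0,-0.1,0,0,0,-1],[-0.025,0,-0.1,0,0,0,-1]]'
```

```text
[[ 0.5696  0.0292  0.07  ]
 [ 0.5687 -0.1925  0.07  ]]
[[ 0.562  -0.1943  0.07  ]
 [ 0.5012 -0.1955  0.07  ]]
clock: 5.03
tool_pos: [0.4714, -0.0771, 0.1513]
orientation: [-179.9, -0.6, 0.1]
force: [0.1, 0.0, 0.4]
opening: 0.0633
```

```bash
python3 go.py .535 .075 .15 0; python3 -m pendant '[[0.03,-0.06,0.0,0,0,0,-1],[0.063,-0.12,0.0,0,0,0,-1],[0.063,-0.152,0.0,0,0,0,-1],[0.063,-0.152,0,0,0,0,-1],[0.063,-0.152,0.05,0,0,0,-1],[0.063,-0.152,0.08,0,0,0,-1],[0.063,-0.152,0.094,0,0,0,-1],[0.063,-0.152,0.094,0,0,0,-1],[0.063,-0.152,0.094,0,0,0,-1]]'
python3 - <<'E'
from plant import snapshot
from h import *
s=snapshot("top");crop(s,200,160,140,100,5.6,"pics/c7.png")
s=snapshot("scene");crop(s,205,170,180,140,4.4,"pics/c8.png")
E
```

```text
5.025 now [ 0.4714 -0.0771  0.1513] [-1.7992e+02 -5.5000e-01  7.0000e-02] shift [ 0.0637 -0.152   0.0021] turn [-0.0013 -0.0097  0.0013] F [0.13 0.04 0.42]
clock: 6.15
tool_pos: [0.532, 0.0745, 0.054]
orientation: [-180.0, -0.1, 0.0]
force: [-0.2, 1.6, -0.0]
opening: 0.0004
```

View pics/c8.png

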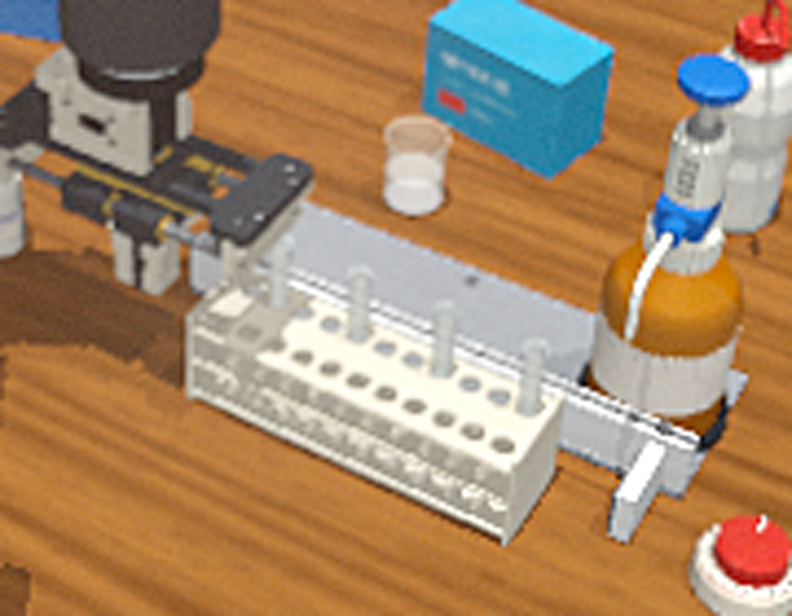

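```bash
python3 -m pendant '[[0.003,0.010,0,0,0,0,-1],[0.003,0.018,0,0,0,0,-1],[0.003,0.024,0,0,0,0,-1],[0.003,0.029,0,0,0,0,-1],[0.003,0.034,0,0,0,0,-1],[0.003,0.039,0,0,0,0,-1],[0.003,0.044,0,0,0,0,-1],[0.003,0.049,0,0,0,0,-1],[0.003,0.054,0,0,0,0,-1],[0.003,0.058,0,0,0,0,-1],[0.003,0.060,0,0,0,0,-1],[0.003,0.060,0,0,0,0,-1]]'
python3 - <<'E'
from plant import snapshot
from h import *
s=snapshot("top");crop(s,230,160,140,100,5.6,"pics/c9.png")
s=snapshot("scene");crop(s,225,170,180,140,4.4,"pics/c10.png")
E
```

```text
clock: 7.75
tool_pos: [0.5339, 0.014, 0.0528]
orientation: [180.0, 0.0, 0.0]
force: [-0.6, 0.5, -0.3]
opening: 0.0004
```

View pics/c9.png

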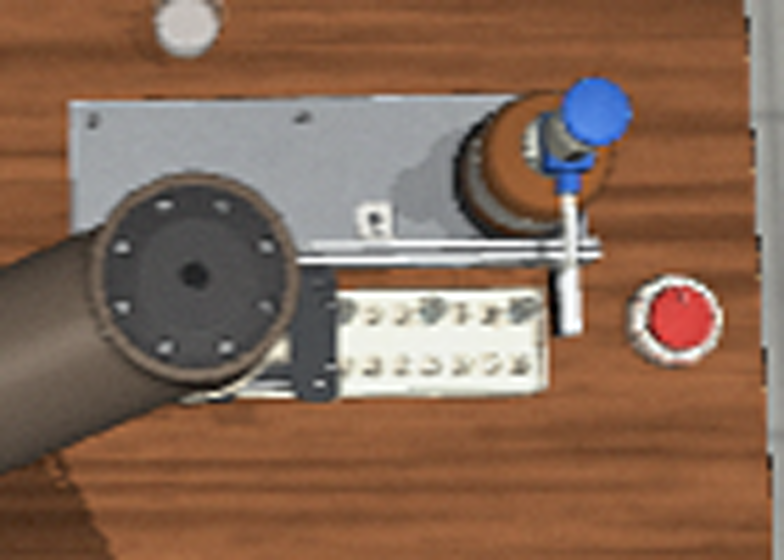

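View pics/c10.png

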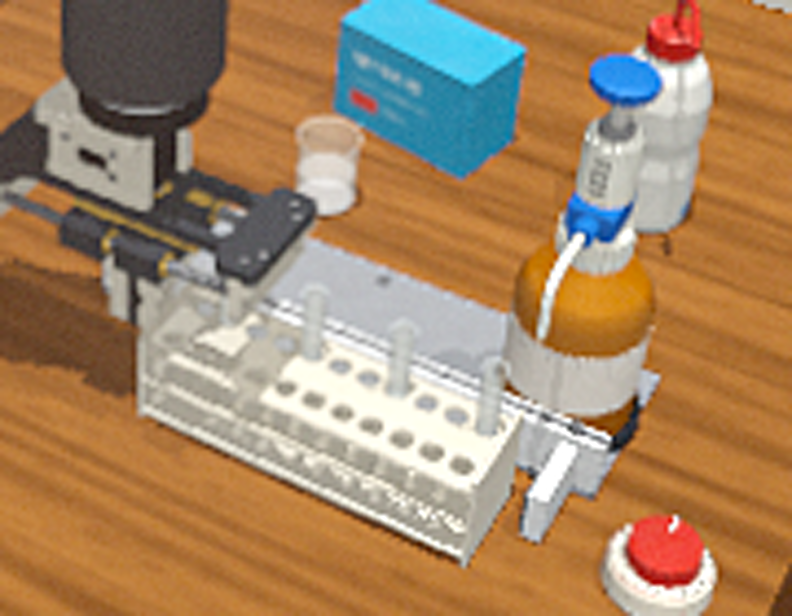

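```bash
python3 -m pendant '[[0,0.004,0,0,0,0,-1],[0,0.008,0,0,0,0,-1],[0,0.010,0,0,0,0,-1],[0,0.011,0,0,0,0,-1]]';python3 -m pendant '[[0,0.001,0,0,0,0,-1],[0,0.001,0,0,0,0,-1]]'; python3 -m pendant '[[0,0.001,0,0,0,0,-1],[0,0.001,0,0,0,0,-1]]';python3 -m pendant '[[0,0.001,0,0,0,0,-1],[0,0.001,0,0,0,0,-1]]'
```

```text
clock: 8.35
tool_pos: [0.5341, 0.0032, 0.0528]
orientation: [180.0, 0.0, 0.0]
force: [-0.1, 0.8, -0.3]
opening: 0.0002
clock: 8.6
tool_pos: [0.5341, 0.0022, 0.0529]
orientation: [180.0, 0.0, 0.0]
force: [0.4, 0.8, 0.4]
opening: 0.0003
clock: 8.85
tool_pos: [0.5341, 0.0013, 0.0529]
orientation: [180.0, -0.0, 0.0]
force: [-0.3, 0.8, 0.1]
opening: 0.0007
clock: 9.1
tool_pos: [0.5341, 0.0003, 0.0529]
orientation: [180.0, 0.0, 0.0]
force: [0.9, 1.0, -0.1]
opening: 0.0007
```

```bash
for i in 1; do python3 -m pendant '[[0,0.001,0,0,0,0,-1],[0,0.001,0,0,0,0,-1]]';python3 -m pendant '[[0,0.001,0,0,0,0,-1],[0,0.001,0,0,0,0,-1]]';  done
python3 - <<'E'
from plant import snapshot
from h import *
s=snapshot("top");crop(s,230,160,140,100,5.6,"pics/c11.png")
s=snapshot("scene");crop(s,315,230,80,70,8.5,"pics/c12.png")
E
```

```text
clock: 9.35
tool_pos: [0.5341, -0.0007, 0.0529]
orientation: [180.0, 0.0, 0.0]
force: [0.6, 1.2, -0.4]
opening: 0.0003
clock: 9.6
tool_pos: [0.5341, -0.0016, 0.0528]
orientation: [-180.0, -0.0, 0.0]
force: [-0.1, 1.7, -1.1]
opening: 0.0004
```

View pics/c11.png

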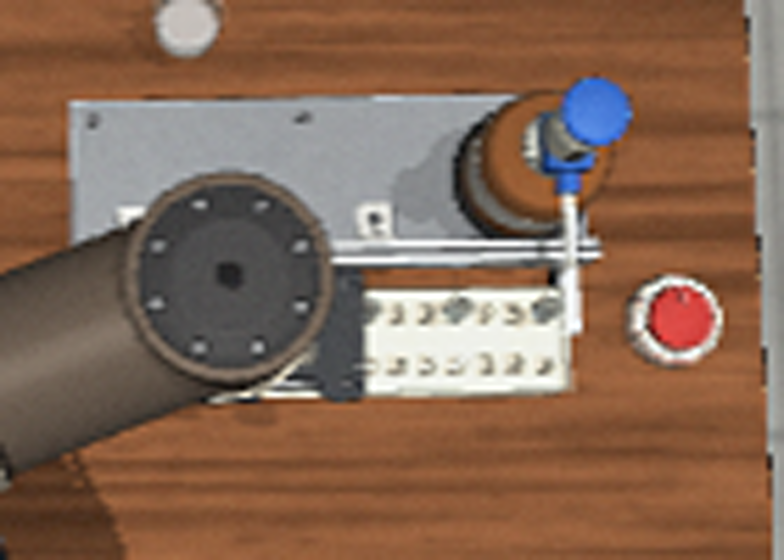

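View pics/c12.png

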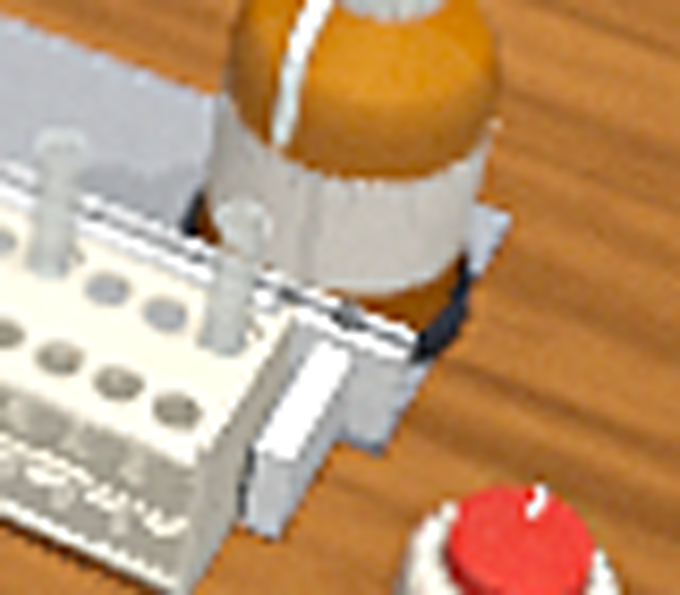

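```bash
python3 -m pendant '[[0,0.001,0,0,0,0,-1],[0,0.001,0,0,0,0,-1]]';python3 -m pendant '[[0,0.001,0,0,0,0,-1],[0,0.001,0,0,0,0,-1]]'; python3 -m pendant '[[0,0.001,0,0,0,0,-1],[0,0.001,0,0,0,0,-1]]'
```

```text
clock: 9.95
tool_pos: [0.5344, -0.0016, 0.0529]
orientation: [-179.9, -0.0, 0.0]
force: [-0.8, 8.7, 0.2]
opening: 0.0002
clock: 10.2
tool_pos: [0.5348, -0.0017, 0.0531]
orientation: [-179.9, -0.1, 0.0]
force: [-2.2, 13.1, 1.1]
opening: 0.0004
clock: 10.45
tool_pos: [0.5352, -0.0017, 0.0533]
orientation: [-179.8, -0.2, 0.0]
force: [-2.7, 18.2, 2.6]
opening: 0.0006
```

```bash
python3 -m pendant '[[0,-0.015,0,0,0,0,-1],[0,-0.03,0,0,0,0,-1],[0,-0.03,-0.05,0,0,0,-1],[-0.01,-0.02,-0.1,0,0,0,0],[-0.06,0.03,-0.1,0,0,0,1],[-0.085,0.08,-0.1,0,0,0,1],[-0.085,0.108,-0.1,0,0,0,1],[-0.085,0.108,-0.1,0,0,0,1],[-0.085,0.108,-0.1,0,0,0,1]]'; python3 go.py .45 -.115 .047 0;  python3 - <<'E'
from plant import snapshot
from h import *
s=snapshot("top");crop(s,230,160,140,100,5.6,"pics/c13.png")
E
```

```text
clock: 11.58
tool_pos: [0.4492, -0.1125, 0.1528]
orientation: [180.0, 0.0, -0.0]
force: [0.4, 0.1, -0.7]
opening: 0.0547
11.575 now [ 0.4492 -0.1125  0.1528] [ 1.7999e+02  1.0000e-02 -1.0000e-02] shift [0.0009 0.0025 0.1058] turn [ 0.0002  0.0002 -0.0003] F [ 0.41  0.09 -0.7 ]
```

View pics/c13.png

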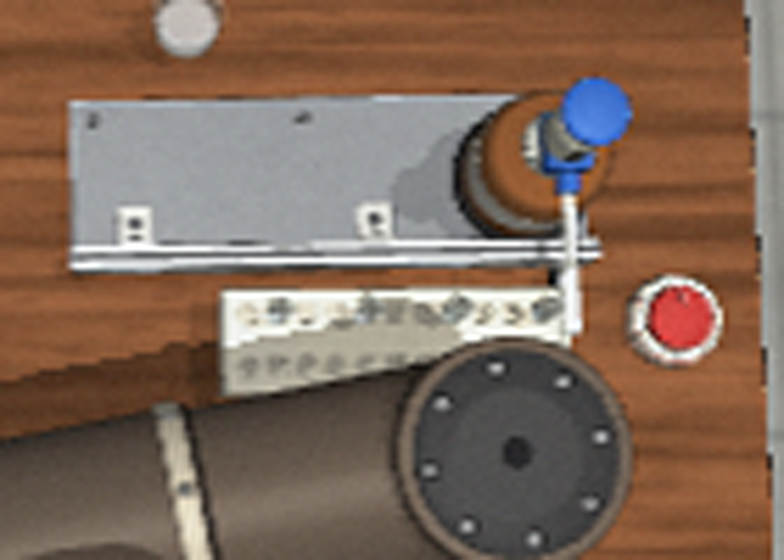

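```bash
python3 -m pendant '[[0,0.002,0.05,0,0,0,1],[0,0.002,0.09,0,0,0,1],[0,0.002,0.106,0,0,0,1],[0.015,0.002,0.106,0,0,0,1],[0.03,0.002,0.106,0,0,0,1],[0.04,0.002,0.106,0,0,0,1],[0.045,0.002,0.106,0,0,0,1],[0.05,0.002,0.106,0,0,0,1],[0.053,0.002,0.106,0,0,0,1],[0.056,0.002,0.106,0,0,0,1],[0.058,0.002,0.106,0,0,0,1],[0.058,0.002,0.106,0,0,0,1]]'; python3 -m pendant '[[0.002,0,0,0,0,0,1],[0.002,0,0,0,0,0,1]]'; python3 -m pendant '[[0.002,0,0,0,0,0,1],[0.002,0,0,0,0,0,1]]'
```

```text
clock: 13.12
tool_pos: [0.5057, -0.1148, 0.0468]
orientation: [-180.0, 0.1, -0.0]
force: [-5.6, 0.5, 3.2]
opening: 0.0877
clock: 13.38
tool_pos: [0.509, -0.1148, 0.0469]
orientation: [180.0, 0.0, 0.0]
force: [-3.0, -0.6, 1.2]
opening: 0.0873
clock: 13.62
tool_pos: [0.5114, -0.1147, 0.0469]
orientation: [180.0, -0.0, 0.0]
force: [-1.5, -0.5, 0.6]
opening: 0.0875
```

```bash
python3 -m pendant '[[0.001,0,0,0,0,0,1],[0.001,0,0,0,0,0,1]]'; python3 -m pendant '[[0.001,0,0,0,0,0,1],[0.001,0,0,0,0,0,1]]';python3 -m pendant '[[0.001,0,0,0,0,0,1],[0.001,0,0,0,0,0,1]]'
python3 - <<'E'
from plant import snapshot
from h import *
s=snapshot("top");crop(s,230,160,140,100,5.6,"pics/c15.png")
s=snapshot("scene");crop(s,315,230,80,70,8.5,"pics/c16.png")
E
```

```text
clock: 13.88
tool_pos: [0.5121, -0.1147, 0.0468]
orientation: [180.0, 0.0, 0.0]
force: [-3.2, 0.0, 0.8]
opening: 0.0876
clock: 14.12
tool_pos: [0.512, -0.1147, 0.0467]
orientation: [180.0, 0.1, 0.0]
force: [-6.6, 0.9, 3.7]
opening: 0.0877
clock: 14.38
tool_pos: [0.5121, -0.1147, 0.0467]
orientation: [180.0, 0.2, 0.0]
force: [-9.0, 1.0, 7.4]
opening: 0.0876
```

View pics/c16.png

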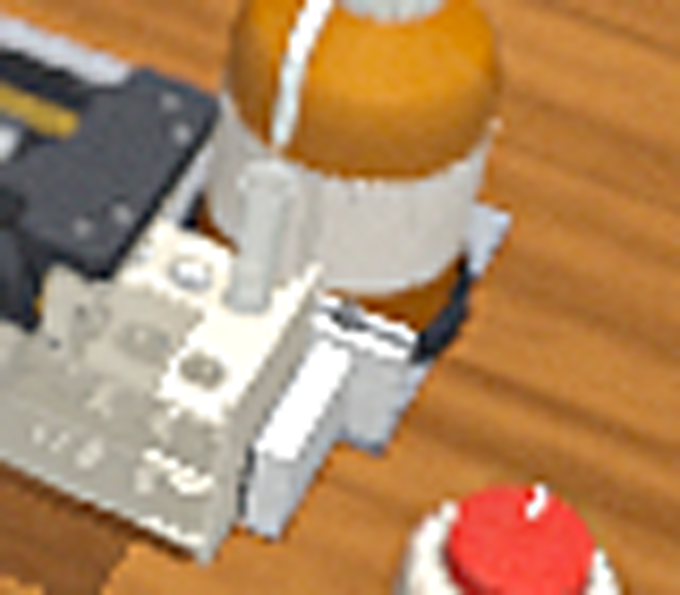

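```bash
python3 -m pendant '[[-0.004,0,0,0,0,0,1],[-0.03,0,0,0,0,0,1],[-0.05,-0.0,-0.05,0,0,0,-1],[-0.06,-0.05,-0.1,0,0,0,-1],[-0.06,-0.11,-0.12,0,0,0,-1],[-0.06,-0.17,-0.12,0,0,0,-1],[-0.06,-0.2,-0.12,0,0,0,-1],[-0.06,-0.2,-0.12,0,0,0,-1]]'
python3 - <<'E'
from plant import snapshot
from h import *
import pickle
S={n:snapshot(n) for n in("scene","top")}
pickle.dump(S,open("s1.pkl","wb"))
crop(S["top"],230,160,140,100,5.6,"pics/c17.png")
crop(S["scene"],265,210,120,100,6.5,"pics/c18.png")
E
```

```text
clock: 15.48
tool_pos: [0.4552, 0.0882, 0.1676]
orientation: [-179.9, -0.2, 0.2]
force: [-0.7, -0.7, -0.2]
opening: 0.0331
```

View pics/c17.png

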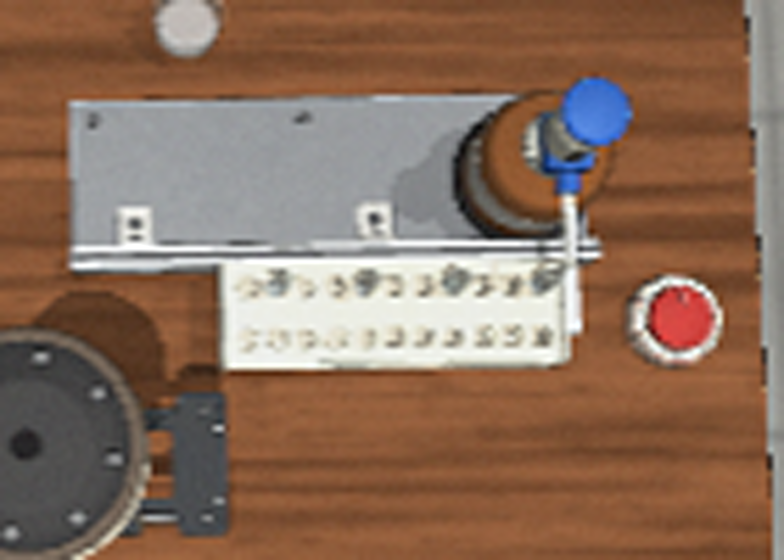

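View pics/c18.png

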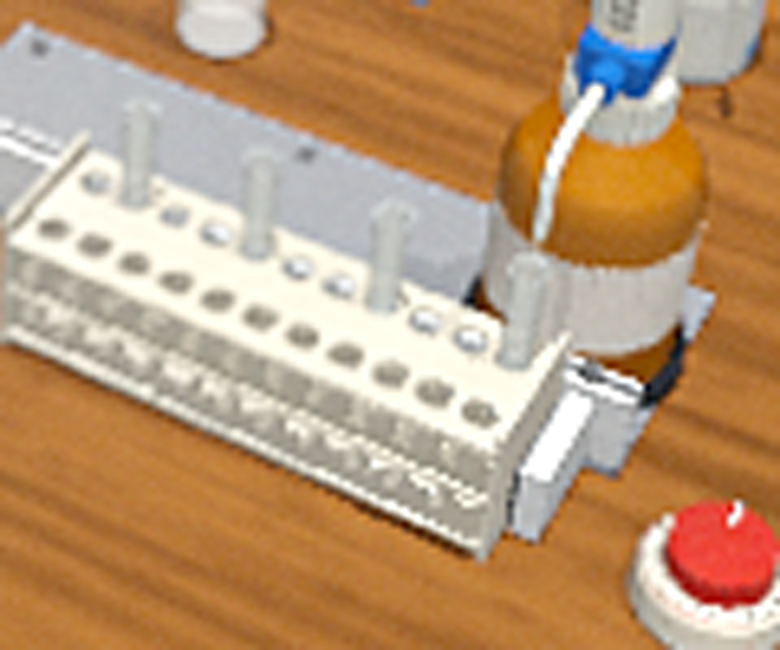

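Run:
```python
from h import *
import pickle
S=pickle.load(open("s1.pkl","rb"))
t=lambda L:[((x+.5)/5.6-.5+230,(y+.5)/5.6-.5+160) for x,y in L]
c=lambda L:[((x+.5)/6.5-.5+265,(y+.5)/6.5-.5+210) for x,y in L]
np.set_printoptions(precision=4,suppress=True)
print("rack top TL TR BR BL\n",onz(S["top"],t([(220,265),(567,262),(570,362),(225,370)]),.07))
print("scene nozzle",onz(S["scene"],c([(540,240)]),.124),"mouth",onz(S["scene"],c([(528,262)]),.11))
print("scene rack right far, near",onz(S["scene"],c([(572,336),(500,445)]),.07))
print("scene rack bottom near right",onz(S["scene"],c([(484,556)]),.0))
print("stop top-left",onz(S["scene"],c([(570,393),(522,470)]),.038))
print("stop tip bottom-left",onz(S["scene"],c([(515,530)]),.0))
crop(S["scene"],330,235,50,64,9,"pics/c19.png")
```

```text
rack top TL TR BR BL
 [[ 0.5866 -0.014   0.07  ]
 [ 0.5863 -0.2359  0.07  ]
 [ 0.5223 -0.2353  0.07  ]
 [ 0.5193 -0.016   0.07  ]]
scene nozzle [[ 0.575  -0.2226  0.124 ]] mouth [[ 0.5761 -0.2192  0.11  ]]
scene rack right far, near [[ 0.5886 -0.2379  0.07  ]
 [ 0.5215 -0.2368  0.07  ]]
scene rack bottom near right [[ 0.5288 -0.2365  0.    ]]
stop top-left [[ 0.5909 -0.241   0.038 ]
 [ 0.5434 -0.2408  0.038 ]]
stop tip bottom-left [[ 0.5474 -0.2415  0.    ]]
```

View pics/c19.png

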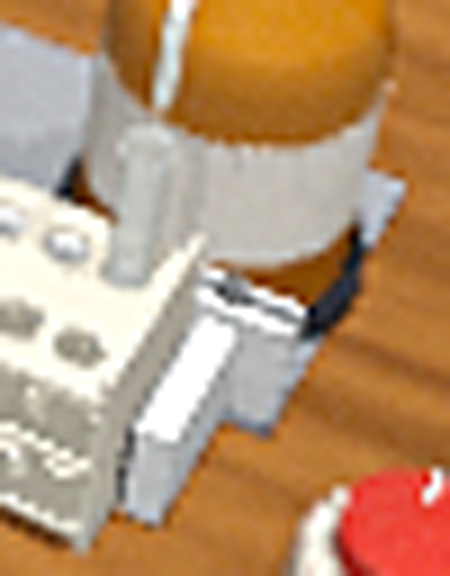

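```bash
python3 go.py .558 .032 .053 0; python3 -m pendant '[[0.05,0,0,0,0,0,-1],[0.103,0,0,0,0,0,-1],[0.103,0,0.05,0,0,0,-1],[0.103,0,0.09,0,0,0,-1],[0.103,0,0.114,0,0,0,-1],[0.103,0.04,0.114,0,0,0,-1],[0.103,0.06,0.114,0,0,0,-1],[0.103,0.07,0.114,0,0,0,-1],[0.103,0.08,0.114,0,0,0,-1],[0.103,0.085,0.114,0,0,0,-1],[0.103,0.087,0.114,0,0,0,-1],[0.103,0.087,0.114,0,0,0,-1]]'; python3 -m pendant '[[0,0.001,0,0,0,0,-1],[0,0.001,0,0,0,0,-1]]'
```

```text
15.575 now [0.4545 0.0859 0.167 ] [-1.7996e+02 -6.0000e-02  9.0000e-02] shift [0.1033 0.0542 0.1141] turn [-0.0006 -0.0011  0.0016] F [ 0.09 -0.75 -0.07]
clock: 17.08
tool_pos: [0.5572, -0.0013, 0.053]
orientation: [-180.0, -0.0, 0.0]
force: [0.2, 0.6, 0.6]
opening: 0.0003
clock: 17.32
tool_pos: [0.5573, -0.0015, 0.053]
orientation: [-179.9, -0.0, 0.0]
force: [-1.5, 5.5, 1.5]
opening: 0.0006
```

```bash
python3 -m pendant '[[0,0.0015,0,0,0,0,-1],[0,0.0015,0,0,0,0,-1],[0,0.0015,0,0,0,0,-1]]';  python3 -m pendant '[[0,-0.001,0,0,0,0,-1],[0,-0.003,0,0,0,0,-1],[0,-0.02,0,0,0,0,-1],[0,-0.04,0,0,0,0,-1],[0,-0.04,-0.05,0,0,0,-1],[-0.04,-0.08,-0.1,0,0,0,-1],[-0.1,-0.1,-0.12,0,0,0,-1],[-0.1,-0.1,-0.12,0,0,0,-1]]';python3 - <<'E'
from plant import snapshot
from h import *
import pickle
S={n:snapshot(n) for n in("scene","top")}
pickle.dump(S,open("s2.pkl","wb"))
crop(S["top"],230,160,140,100,5.6,"pics/c20.png")
crop(S["scene"],310,215,70,84,7,"pics/c21.png")
E
```

```text
clock: 17.7
tool_pos: [0.5573, -0.0016, 0.053]
orientation: [-179.9, -0.1, 0.0]
force: [-4.2, 13.9, 1.9]
opening: 0.0008
clock: 18.7
tool_pos: [0.4554, 0.0977, 0.1747]
orientation: [-179.9, -0.1, 0.2]
force: [0.7, -0.2, -0.3]
opening: 0.0009
```

View pics/c20.png

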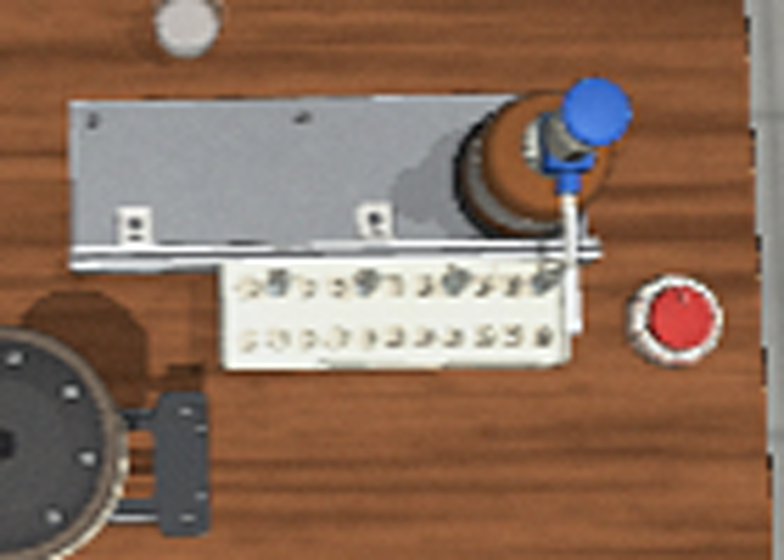

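View pics/c21.png

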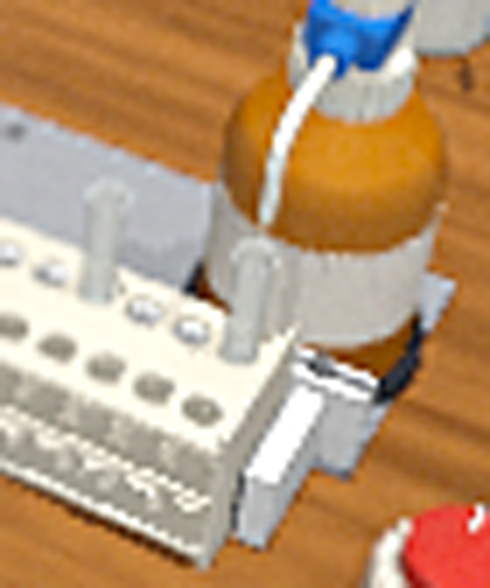

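```bash
python3 go.py .647 -.221 .30 0
python3 - <<'E'
from h import *
import pickle
S=pickle.load(open("s2.pkl","rb"))
c=lambda L:[((x+.5)/4.4-.5+225,(y+.5)/4.4-.5+170) for x,y in L]
b=onz(S["scene"],c([(660,222)]),0); print(b)
for z in(.1,.15,.2,.25): print(z,proj(S["scene"],[[b[0,0]+.01,b[0,1],z]]),proj(S["top"],[[b[0,0]+.01,b[0,1],z]]))
E
```

```text
18.8 now [0.4564 0.0973 0.1741] [-1.7991e+02 -1.2000e-01  1.6000e-01] shift [ 0.19    0.3186 -0.126 ] turn [-0.0016 -0.0021  0.0028] F [ 0.37 -0.53 -0.63]
[[ 0.86160337 -0.21017559  0.        ]]
0.1 [[381.35873023 192.40600192]] [[322.30442044 126.95161435]]
0.15 [[384.34867075 178.52953434]] [[324.72103714 122.59642466]]
0.2 [[387.45654611 163.99330623]] [[327.31100333 117.9295361 ]]
0.25 [[390.68711725 148.75814005]] [[330.09376374 112.9160645 ]]
```

```bash
python3 -m pendant '[[0,0,-0.06,0,0,0,-1],[0,0,-0.12,0,0,0,-1],[0,0.02,-0.127,0,0,0,-1],[0.03,0.07,-0.127,0,0,0,-1],[0.06,0.12,-0.127,0,0,0,-1],[0.09,0.17,-0.127,0,0,0,-1],[0.12,0.22,-0.127,0,0,0,-1],[0.15,0.27,-0.127,0,0,0,-1],[0.18,0.31,-0.127,0,0,0,-1],[0.19,0.319,-0.127,0,0,0,-1],[0.19,0.319,-0.127,0,0,0,-1],[0.19,0.319,-0.127,0,0,0,-1]]'; python3 go.py .647 -.221 .265 0
python3 - <<'E'
from plant import snapshot
from h import *
s=snapshot("top");crop(s,230,160,140,100,5.6,"pics/c22.png")
s=snapshot("scene");crop(s,310,140,110,120,5,"pics/c23.png")
E
```

```text
clock: 20.3
tool_pos: [0.647, -0.2224, 0.2996]
orientation: [-180.0, 0.0, 0.0]
force: [-0.1, -0.4, 0.7]
opening: 0.0007
20.3 now [ 0.647  -0.2224  0.2996] [-1.7999e+02  3.0000e-02  4.0000e-02] shift [ 0.0001 -0.0014  0.0346] turn [-0.0001  0.0005  0.0008] F [-0.06 -0.42  0.72]
```

View pics/c23.png

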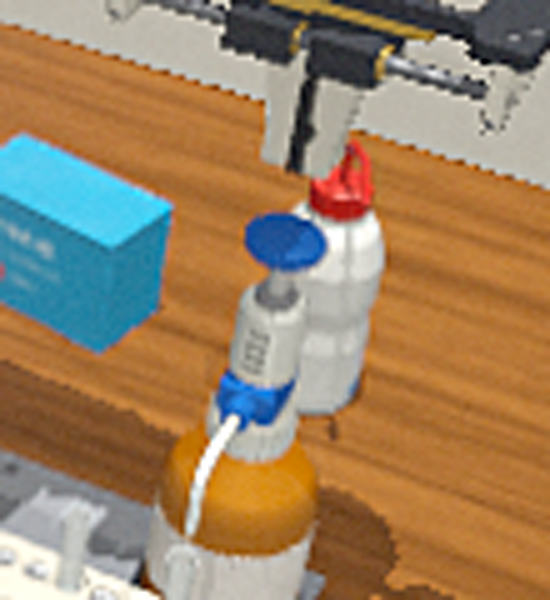

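Run:
```python
from h import *
import pickle
S=pickle.load(open("s2.pkl","rb"))
for z in(.2996,.259):
  p=proj(S["scene"],[[.647,-.2224,z]])[0]; print(z,p,(p-[310,140])*5)
```

```text
0.2996 [369.49751335 172.66142447] [297.48756675 163.30712235]
0.259 [366.79742117 186.94872052] [283.98710584 234.7436026 ]
```

View pics/c22.png

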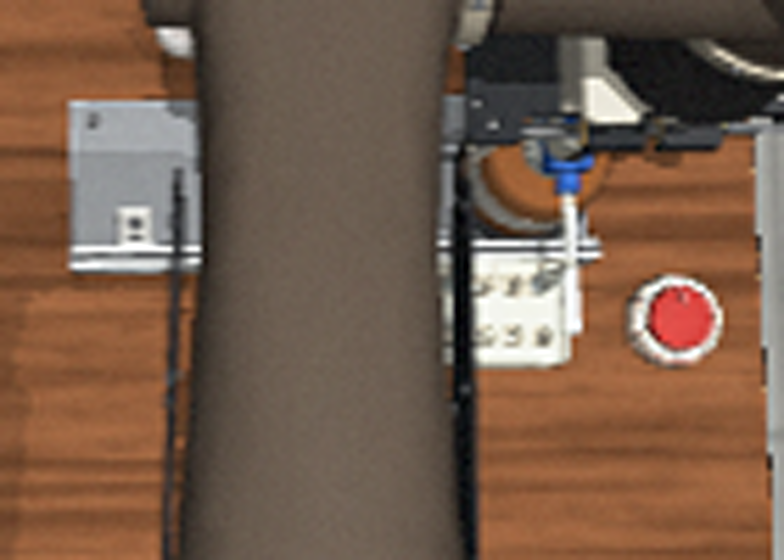

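```bash
python3 -m pendant '[[0,-0.001,0.02,0,0,0,-1],[0,-0.001,0.033,0,0,0,-1],[0,-0.001,0.037,0,0,0,-1],[0,-0.001,0.041,0,0,0,-1],[0,-0.001,0.045,0,0,0,-1],[0,-0.001,0.045,0,0,0,-1]]'; python3 -m pendant '[[0,0,0.003,0,0,0,-1],[0,0,0.006,0,0,0,-1],[0,0,0.006,0,0,0,-1]]'
```

```text
clock: 21.15
tool_pos: [0.6473, -0.2221, 0.2551]
orientation: [180.0, -0.0, 0.0]
force: [-0.2, 0.9, 2.3]
opening: 0.0003
clock: 21.52
tool_pos: [0.6474, -0.2222, 0.2494]
orientation: [180.0, -0.0, 0.0]
force: [-1.6, 2.0, 6.2]
opening: 0.0002
```

```bash
python3 -m pendant '[[0,0,0.002,0,0,0,-1],[0,0,0.004,0,0,0,-1],[0,0,0.004,0,0,0,-1]]'; python3 -m pendant '[[0,0,0.001,0,0,0,-1],[0,0,0.002,0,0,0,-1],[0,0,0.002,0,0,0,-1]]'
```

```text
clock: 21.9
tool_pos: [0.6476, -0.2223, 0.2467]
orientation: [179.9, -0.1, 0.0]
force: [-2.7, 2.8, 10.7]
opening: 0.0004
clock: 22.28
tool_pos: [0.6476, -0.2223, 0.2455]
orientation: [179.9, -0.2, 0.0]
force: [-3.9, 3.0, 12.0]
opening: 0.0002
```

```bash
python3 -m pendant '[[0,0,0.001,0,0,0,-1],[0,0,0.002,0,0,0,-1],[0,0,0.002,0,0,0,-1]]'; python3 -m pendant '[[0,0,0.001,0,0,0,-1],[0,0,0.002,0,0,0,-1],[0,0,0.002,0,0,0,-1]]'
```

```text
clock: 22.65
tool_pos: [0.6477, -0.2225, 0.2453]
orientation: [179.9, -0.2, 0.1]
force: [-6.1, 5.2, 20.7]
opening: 0.0006
clock: 23.02
tool_pos: [0.6479, -0.2226, 0.245]
orientation: [179.9, -0.3, 0.1]
force: [-9.4, 7.1, 29.3]
opening: 0.0006
```

```bash
python3 -m pendant '[[0,0,0,0,0,0,-1],[0,0,0,0,0,0,-1],[0,0,-0.005,0,0,0,-1],[0,0,-0.01,0,0,0,-1],[0,0,-0.015,0,0,0,-1],[0,0,-0.022,0,0,0,-1],[0,0,-0.04,0,0,0,-1],[0,0,-0.06,0,0,0,-1],[-0.03,-0.05,-0.07,0,0,0,-1],[-0.07,-0.1,-0.07,0,0,0,-1],[-0.1,-0.15,-0.07,0,0,0,-1],[-0.15,-0.2,-0.07,0,0,0,-1]]'; python3 -m pendant '[[-0.03,-0.06,0,0,0,0,-1],[-0.04,-0.12,0,0,0,0,-1],[-0.04,-0.16,0,0,0,0,-1],[-0.04,-0.16,0,0,0,0,-1],[-0.04,-0.16,0,0,0,0,-1]]'
python3 - <<'E'
from plant import snapshot
from h import *
import pickle
S={n:snapshot(n) for n in("scene","top")}
pickle.dump(S,open("s3.pkl","wb"))
crop(S["top"],230,160,140,100,5.6,"pics/c24.png")
crop(S["scene"],225,170,180,140,4.4,"pics/c25.png")
a=pickle.load(open("s2.pkl","rb"))
print(cv2.absdiff(a["top"]["image"],S["top"]["image"])[150:250,265:370].max(2).mean())
for d in(a,S):
  m=cv2.inRange(cv2.cvtColor(d["scene"]["image"],cv2.COLOR_BGR2HSV),(105,150,60),(125,255,255))[170:205,350:385]; M=cv2.moments(m,True);print(M["m10"]/M["m00"],M["m01"]/M["m00"])
E
```

```text
clock: 24.52
tool_pos: [0.5021, -0.0266, 0.3093]
orientation: [180.0, -0.0, 0.0]
force: [-0.8, 0.9, 0.0]
opening: 0.0002
clock: 25.15
tool_pos: [0.4628, 0.132, 0.3093]
orientation: [180.0, 0.0, 0.1]
force: [-0.2, 0.4, -0.9]
opening: 0.0002
2.927238095238095
15.784313725490197 19.431372549019606
16.13157894736842 18.644736842105264
```

View pics/c24.png

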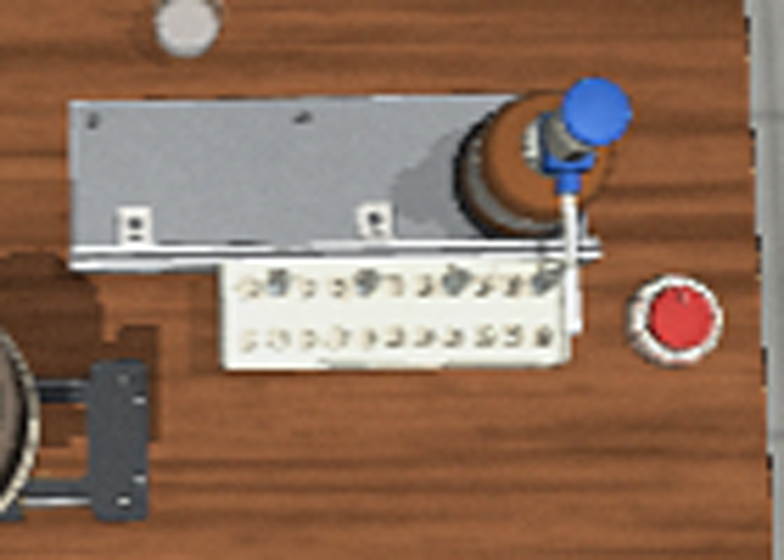

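View pics/c25.png

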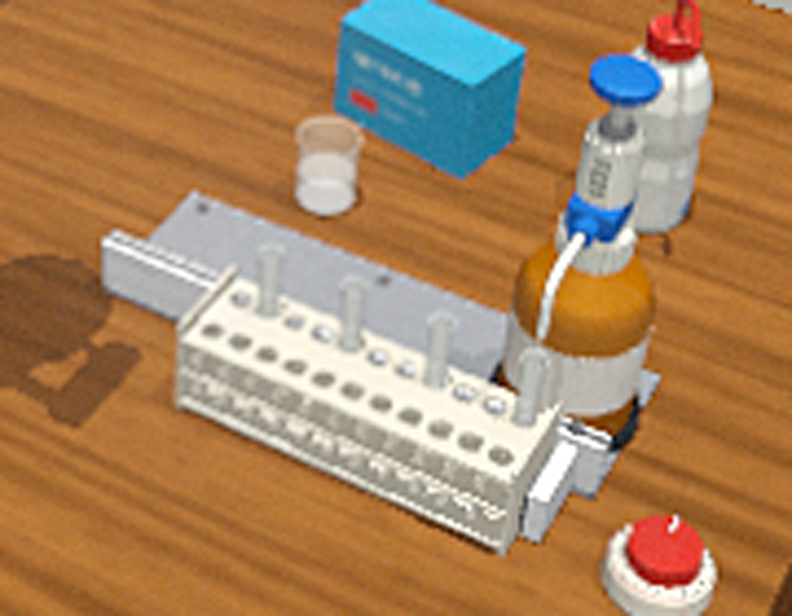

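The final pictures show the rack flat along the rail and at the stop, with all four tubes upright. The knob is back at (625,78), where it started, and the timer, beaker and arm are clear. Handing in.

```bash
python3 -c "
from plant import ctrl
print(ctrl.get_obs()['qvel'].round(2)); print(ctrl.close_job())"
```

```text
[-0.42 -0.06 -0.18  0.05  0.11 -0.07]
the job is handed in; nothing more can be done
None
```

The job is handed in at about 25 s. The rack is home along the rail and against the end stop, and the plunger was pressed to its second stop and released. No verdict was reported.

**What I did**
- I squared the white rack with both open fingers on its near face.
- I pushed its left end to the stop, then seated it on the rail with 9 N and re-pressed the end with 14 N.
- I pressed the plunger to 29 N, where it stopped about 14 mm below its top, and let it rise.

**Last checks**
- **Rack:** the two end pushes met the firm stop within 0.2 mm of each other, and the top view shows the rack parallel to the rail.
- **Tubes and plunger:** all four tubes are upright, and the knob is back at its starting pixel.
- **Bystanders:** the timer and beaker look unmoved. The sample bottle was outside the final crops, so I did not check it after the moves, but the arm was never planned to come near it.

**What disagreed:** the scene camera alone suggested a gap of 3–4 mm at the end stop, and 3.4 mm sideways between tube mouth and nozzle. I put this down to calibration and edge-picking error, because the force contacts repeated. I could not confirm the gap by vision.

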